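# Close the cork box and snap its four clips

## Task

Close the storage box on the worktop: lower its loose lid onto the box (do not drop it) so that it sits square and fully down, then press the four raised clips round the lid down, one after another, until each has snapped against the box. Let go at the end, and leave the other things on the worktop where they stand.

Things in the scene. Friction and masses are not known exactly. Their poses are not given: they have to be found in the camera images.
- keep_box: Open rectangular white food-storage box with a few corks in it, fixed to the worktop. Outer 110 mm (its x) by 82 mm (its y), 55 mm high, walls 3 mm, mouth 104 x 76 mm inside; round the top runs a rim flange 116 x 88 mm, 4 mm high. Origin: centre of the underside.
- box_mouth (a point): Centre of the box's mouth, in the plane of the rim top (55 mm above the worktop); axes as the box.
- snap_lid: Loose steel lid, about 0.4 kg, lying right way up near the box; fits either way round. Plate 116 mm (its x) by 88 mm (its y), 5 mm thick, 8 to 13 mm above the origin. Under it a rounded rubber plug 101 x 73 mm, 8 mm deep, enters the mouth with 1.5 mm play a side. Seated, the plate rests on the rim, origin 47 mm above the worktop. Origin: centre of the plug's underside.
- lid_handle (a point): Middle of the white bridge handle's bar on top of the lid, 33 mm above the lid's origin; axes as the lid. The bar is 54 mm long along the lid's x, 14 mm wide along its y, 13 mm high (26 to 39 mm above the origin), open below but for two 12 mm wide posts: pinch it across y.
- lid_seat (a point): Centre of the underside of the lid's plate, 8 mm above the lid's origin; it meets box_mouth when the lid is seated.
- clip_front (a joint): Hinged white snap clip on the lid's -x edge. Hinge line parallel to that edge, 63 mm from the lid's centre, 10.5 mm above its origin. 0 rad: raised, standing out 35 degrees above level; 0.61: level; 2.18: hanging straight down, hooked under the box rim (snapped). Over-centre spring: a light push of 1 to 7 N down on its end moves it; past 0.65 rad it flips home unless blocked, and stays.
- tip_front (a point): Middle of the free end of clip_front (36 mm wide, 4 mm thick), 28 mm from its hinge; moves with the clip. Pushing straight down with a closed gripper 18 mm outside the hinge line, until the fingertips are 15 mm below the hinge, snaps it.
- clip_back (a joint): Hinged white snap clip on the lid's +x edge. Hinge line parallel to that edge, 63 mm from the lid's centre, 10.5 mm above its origin. 0 rad: raised, standing out 35 degrees above level; 0.61: level; 2.18: hanging straight down, hooked under the box rim (snapped). Over-centre spring: a light push of 1 to 7 N down on its end moves it; past 0.65 rad it flips home unless blocked, and stays.
- tip_back (a point): Middle of the free end of clip_back (36 mm wide, 4 mm thick), 28 mm from its hinge; moves with the clip. Pushing straight down with a closed gripper 18 mm outside the hinge line, until the fingertips are 15 mm below the hinge, snaps it.
- clip_left (a joint): Hinged white snap clip on the lid's +y edge. Hinge line parallel to that edge, 49 mm from the lid's centre, 10.5 mm above its origin. 0 rad: raised, standing out 35 degrees above level; 0.61: level; 2.18: hanging straight down, hooked under the box rim (snapped). Over-centre spring: a light push of 1 to 7 N down on its end moves it; past 0.65 rad it flips home unless blocked, and stays.
- tip_left (a point): Middle of the free end of clip_left (36 mm wide, 4 mm thick), 28 mm from its hinge; moves with the clip. Pushing straight down with a closed gripper 18 mm outside the hinge line, until the fingertips are 15 mm below the hinge, snaps it.
- clip_right (a joint): Hinged white snap clip on the lid's -y edge. Hinge line parallel to that edge, 49 mm from the lid's centre, 10.5 mm above its origin. 0 rad: raised, standing out 35 degrees above level; 0.61: level; 2.18: hanging straight down, hooked under the box rim (snapped). Over-centre spring: a light push of 1 to 7 N down on its end moves it; past 0.65 rad it flips home unless blocked, and stays.
- tip_right (a point): Middle of the free end of clip_right (36 mm wide, 4 mm thick), 28 mm from its hinge; moves with the clip. Pushing straight down with a closed gripper 18 mm outside the hinge line, until the fingertips are 15 mm below the hinge, snaps it.
- jigger: Brass double-cone measure, 44 mm wide, 90 mm high, standing; a bystander behind the work, to be left alone. Origin: centre of its underside.
- dropper_2: Very small clear glass bottle with black cap, 36 mm wide, 107 mm high; a bystander behind the work, to be left alone. Origin: centre of its underside.
- bottle_05: Small green glass bottle with cork stopper, 54 mm wide, 138 mm high, standing; a bystander behind the work, to be left alone. Origin: centre of its underside.

How it is judged:
On the way, in this order (a step that is already met when the one before it is completed fails the run):
1. the lid sits square and fully down on the box (horizontal distance between lid_seat and box_mouth below 0.004 m and z of lid_seat in the frame of box_mouth between -0.003 and 0.003 m and angle between the x axis of snap_lid and the x axis of keep_box, either way round below 0.08 rad and angle between snap_lid's own z axis and vertical below 0.05 rad), for 0.2 s.
2. all four clips are snapped down (value of joint each of clip_front, clip_back, clip_left, clip_right above 2 rad), for 0.2 s.
At the end, for the whole second after the job is handed in: The lid is at rest on the box: its centre within 4 mm of the box's, its plate within 3 mm of the rim in height, level within 0.05 rad, its long side along the box's within 0.08 rad (either way round), and all four clips are past 2.0 rad (snapped, of 2.18) (all of step 1 and all of step 2 and linear speed of snap_lid below 0.02 m/s); the robot touches nothing.
It fails at once if the lid falls freely (more than about 1 cm) (contact force between anything else and snap_lid below 0.05 N and linear speed of snap_lid above 0.45 m/s).
It fails at once if the jigger is pushed more than 3 cm or knocked over (distance of jigger from where it was at the start of the episode above 0.03 m or angle between jigger's own z axis and vertical above 0.5 rad).
It fails at once if the dropper is pushed more than 3 cm or knocked over (distance of dropper_2 from where it was at the start of the episode above 0.03 m or angle between dropper_2's own z axis and vertical above 0.5 rad).
It fails at once if the bottle is pushed more than 3 cm or knocked over (distance of bottle_05 from where it was at the start of the episode above 0.03 m or angle between bottle_05's own z axis and vertical above 0.5 rad).
It also fails if it takes over 72 s, if anything falls off the work surface, if the arm or the gripper's body presses on something with over 40 N, if the wrist force passes 120 N, or if a joint passes its speed limit or range.

## Robot

A 7-joint arm with a two-finger parallel gripper is mounted at the origin on a cart in front of the work surface, level with it; the furniture and walls round the work are solid. World frame = base frame: x ahead of the robot, y to its left, z up, the work surface at z = 0. Lengths are in m, angles in rad, forces in N, time in s.
With the tool pointing down it reaches from about 0.4 to 0.925 m from the base axis. Payload 4.1 kg.
Tool frame: the origin (TCP) lies midway between the tips of the shut fingers; the grasp point (between the pads) lies 19 mm behind it; z points along the fingers, y is the line along which they close (so a half turn about z gives the same grasp; the last joint's range is limited). The gripper opens to 85 mm and grips with 20 to 120 N. Pads are 22 mm wide; open, the fingers measure 114 mm over their backs; the gripper's body (76 mm by 85 mm) begins 54 mm behind the grasp point. The pads swing forward as they close: fully open they stand 13 mm farther back than shut.
Start: joints at [-1.425, 0.398, 0.045, 1.537, -0.019, 1.207, -0.051], TCP at [0.158, 0.631, 0.231] pointing down, gripper open.
Joint ranges: [-2.82, 2.82], [-0.49, 2.23], [-1.37, 1.46], [0, 2.46], [-1.36, 4.5], [0.23, 2], [-2.94, 2.94]. Speed limits (rad/s): [2.57, 2.57, 3.14, 3.14, 3.14, 3.14, 3.14].

## Interface

Orientations are given as a unit quaternion [x, y, z, w].
In Python, from bench import arm gives the robot as it stands.
- The arm moves only by the shell command python3 -m crank 'ROWS' [OPENING] [FORCE]. ROWS is JSON, a list that holds one entry, the list of rows, each a list of 4 numbers: the shift along the tool's x, y, z as a fraction of full scale, then the turn about the tool's z as a fraction of full scale. In form: [[[x, y, z, twist], ...]]. A call has exactly 8 rows; each row shifts and turns the commanded pose from where the row before left it, along the tool's axes as they then stand; what a row does not reach is not made up. Full scale, the value 1, is 1 m for a shift and 30 degrees for a turn. A row lasts 1/12 s, in which the tool goes at most 41.7 mm and 7.16 degrees, less where a joint would pass 70% of its speed; a pose out of reach is approached as far as the arm can. A call with a number of a shift or a turn outside -1 to 1 is refused whole. A call with a gripper value outside its range is refused whole. OPENING is the opening, from 0 (shut) to 1 (fully open), set as the call begins (- or left out, the last holds). The fingers move at their own pace and stop on an object; FORCE is the grip in N (left out, the last holds). Time passes only in rows, so rows that do not move let the fingers close, or fill a call up. It gives the time, the measured TCP pose, the force, the opening and the grip force at its end, in the units of the state.
- arm.sense(): the state, without advancing time (a new reading comes with each control period).
- arm.get_image(name): name is "scene" or "side" or "wrist"; returns the picture (384x512x3 uint8, red, green, blue); there is no depth.
- arm.calibration(name): a dict with "mtx" (3x3 intrinsics, pixels), "eye" and "rotation" of the camera in the world; the wrist camera has in their place "T_tool_cam" (4x4, takes a point from camera to tool coordinates, whose origin is the TCP and whose axes are the flange's). Camera axes: x right, y up, looking along -z (the intrinsics and any distortion apply to the point x, -y, -z); pixel columns grow to the right and rows downward; lengths in m; the calibration is good to about 2 mm. A picture is of the moment at which its call begins: read the wrist's pose just before it. calibration takes no time and is no camera call.
- arm.finish_job(): hands the job in; it is judged then, once.
Trained networks look in the newest picture that a camera, given by its name, has taken for a name from the list of things; names that differ only in an ending like _2 or _b are one class to them, and where a whole thing is asked for, a point or a joint stands for the part that bears it (a point fixed in the world has none). Each returns a list of dicts, best first, with "p" (0 to 1); they miss things now and then, are a little off and sometimes report something else, mostly with a low value. They report only what shows in the picture. A call takes as long as a camera call.
- arm.masks_of(target, camera): "mask" (384x512 bool, what is visible of it) and "extent" ([centre column, centre row, width, height] in pixels, round what is visible of it).
The state is a dict: "clock": time; "q": joint angles; "qvel": joint speeds; "effort": joint torques, N m; "tool_pos": TCP position; "eef_rot": TCP orientation; "force": force on the tool from outside, world axes, zero at the start; "ft_torque": the same for the moment, N m; "width": finger opening in m; "finger_force": force on a finger pad.
Only numpy, scipy, OpenCV 4.12 (cv2) and the standard library are available. Lean on these libraries where they do the work, as an engineer would, in place of code of your own. Each camera call takes 0.05 s, during which the arm holds its last target. There are 200 camera calls.

## Working session

There is one attempt and no reset: what is moved stays moved. The work goes in short steps, Python scripts to look and compute and a shell command to move; the robot and the scene stay as the last step left them, time stands still between calls to the robot, and variables do not carry over. Pictures are saved under pics/ and viewed, at most 12 in all, crops included, and the job is handed in when it is done.

```bash
ls; mkdir -p pics
cat > h.py <<'E'
import numpy as np, cv2
from bench import arm
from scipy.spatial.transform import Rotation as R
def cam(name,s=None):
    c=arm.calibration(name); K=np.array(c["mtx"])
    if name=="wrist":
        s=s or arm.sense(); T=np.array(c["T_tool_cam"]); Rt=R.from_quat(s["eef_rot"]).as_matrix()
        return K, Rt@T[:3,3]+np.array(s["tool_pos"]), Rt@T[:3,:3]
    return K,np.array(c["eye"]),np.array(c["rotation"])
def proj(P,c):
    K,e,r=c; p=(np.atleast_2d(P)-e)@r; p=p*[1,-1,-1]; u=p@K.T; return u[:,:2]/u[:,2:]
def back(uv,z,c):
    K,e,r=c; uv=np.atleast_2d(uv); d=np.c_[uv,np.ones(len(uv))]@np.linalg.inv(K).T*[1,-1,-1]@r.T
    return e+d*((z-e[2])/d[:,2])[:,None]
E
python3 - <<'E'
from h import *
s=arm.sense(); print(s)
ims=[]
for n in ["scene","side","wrist"]:
    c=arm.calibration(n); print(n,{k:np.round(v,3).tolist() if not isinstance(v,str) else v for k,v in c.items()})
    im=arm.get_image(n); cv2.imwrite(f"pics/{n}0.png",im[:,:,::-1])
    for t in ["keep_box","snap_lid","lid_handle","jigger","bottle_05","dropper_2"]:
        for m in arm.masks_of(t,n)[:2]: print(n,t,round(m["p"],2),np.round(m["extent"],1))
a,b=[cv2.imread(f"pics/{n}0.png") for n in("scene","side")]
cv2.imwrite("pics/a.png",cv2.resize(np.vstack([a,b]),(800,1200))[:600]);cv2.imwrite("pics/b.png",cv2.resize(b,(800,600)))
E
```

```text
pics
{'clock': 0.0, 'q': array([-1.42504344,  0.39921001,  0.04501528,  1.53791558, -0.01866225,
        1.2069022 , -0.05068851]), 'qvel': array([-9.95664517e-05,  5.35784202e-04,  1.01538024e-03, -9.90263648e-04,
        1.02529730e-03,  3.55183027e-04,  5.98748274e-04]), 'effort': array([-4.63804317e-04, -4.75128865e+01,  1.36431679e+00, -2.54217196e+01,
        1.15017375e-02,  9.77299438e-03, -3.03960803e-06]), 'tool_pos': array([0.15732841, 0.62999843, 0.23023564]), 'eef_rot': array([ 1.21994955e-01,  9.92530209e-01, -1.00659042e-03, -3.94531495e-05]), 'force': array([0.3423876 , 0.52544773, 1.17174443]), 'ft_torque': array([-0.04350024,  0.01722862,  0.01952007]), 'finger_force': 0.0, 'width': 0.08538044943319514}
scene {'mtx': [[403.13, 0.0, 254.401], [0.0, 403.13, 185.945], [0.0, 0.0, 1.0]], 'eye': [0.074, -0.904, 0.455], 'rotation': [0.497, -0.175, -0.27, 0.806]}
scene keep_box 0.89 [267.8 230.2  74.   60.7]
scene snap_lid 0.69 [213.5 202.2  69.6  36.7]
scene lid_handle 0.95 [216.6 201.3  74.6  34. ]
scene lid_handle 0.35 [279.  170.4  20.7  40.1]
scene jigger 0.61 [275.8 1
[... 227 characters left out ...]
.0, 258.578], [0.0, 381.102, 192.403], [0.0, 0.0, 1.0]], 'eye': [0.297, 0.406, 0.458], 'rotation': [-0.084, 0.507, 0.846, -0.145]}
side keep_box 0.76 [287.7 189.6  56.8  45.1]
side keep_box 0.33 [271.1 216.2  13.6  12.3]
side snap_lid 0.74 [266.4 229.1  82.3  41. ]
side lid_handle 0.58 [263.4 229.3  82.7  45.7]
side lid_handle 0.41 [257.3 246.2  18.8   7.3]
side jigger 0.96 [188.  204.3  23.4  47.6]
side bottle_05 0.98 [242.1 153.4  26.2  51.8]
side dropper_2 0.63 [201.2 175.3  14.1  45.6]
wrist {'mtx': [[308.316, 0.0, 259.919], [0.0, 308.316, 189.146], [0.0, 0.0, 1.0]], 'T_tool_cam': [[0.0, 0.966, 0.258, 0.065], [1.0, -0.0, -0.0, 0.001], [-0.0, 0.258, -0.966, -0.143], [0.0, 0.0, 0.0, 1.0]]}
```

View pics/a.png

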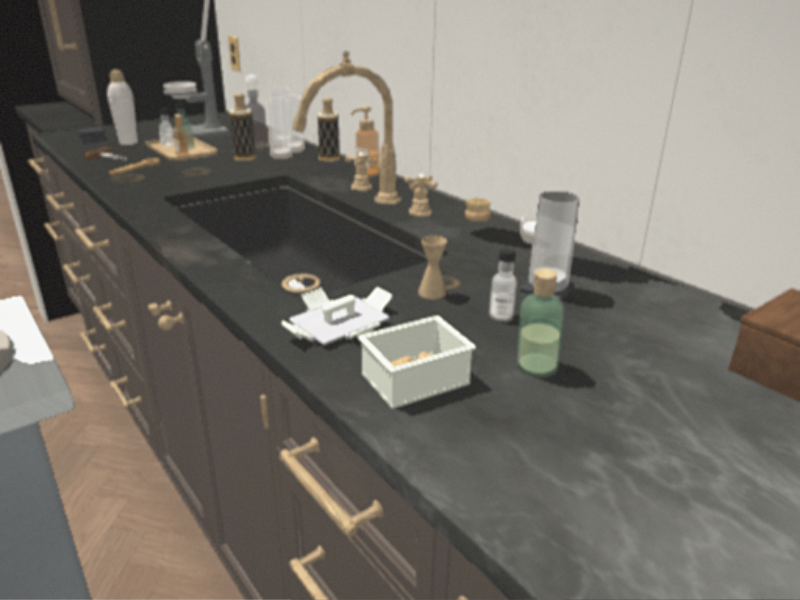

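View pics/b.png

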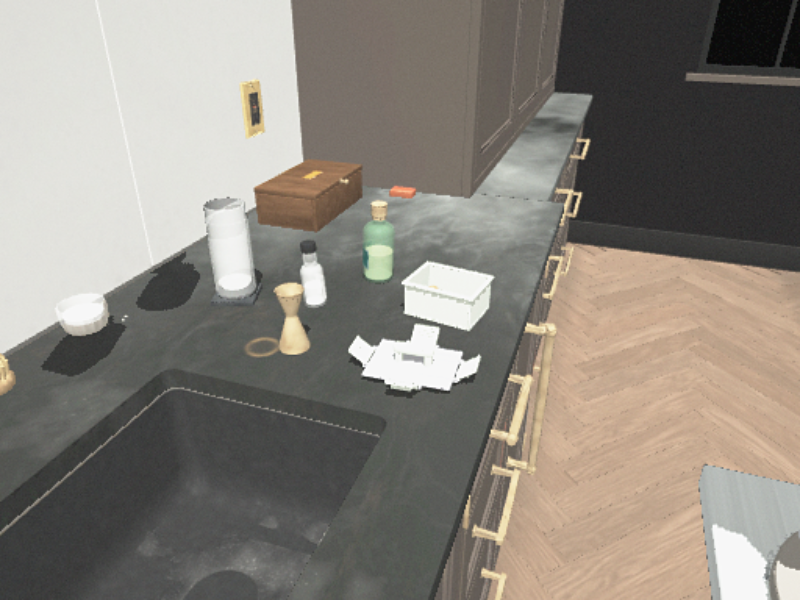

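```bash
sed -i 's/np.array(c\["rotation"\])/R.from_quat(c["rotation"]).as_matrix()/' h.py
cat >> h.py <<'E'
def cub(cx,cy,z0,z1,wx,wy): return np.array([[cx+a*wx/2,cy+b*wy/2,z] for a in(-1,1) for b in(-1,1) for z in(z0,z1)])
BOX=[cub(0,0,0,.055,.110,.082),cub(0,0,.051,.055,.116,.088)]
LID=[cub(0,0,.008,.013,.116,.088),cub(0,0,0,.008,.101,.073),cub(0,0,.013,.039,.054,.014)]
for i in range(4):
    a=i*np.pi/2; h=[.063,.049,.063,.049][i]; c,s=np.cos(.61),np.sin(.61)
    P=np.array([[h+d*c-n*s,w,.0105+d*s+n*c] for d in(0,.028) for w in(-.018,.018) for n in(-.002,.002)])
    LID.append(P@R.from_euler('z',a).as_matrix().T)
def sil(parts,x,c,z=0,shape=(384,512),k=1):
    m=np.zeros(shape,np.uint8); r=R.from_euler('z',x[2]).as_matrix()
    for P in parts:
        uv=proj(P@r.T+[x[0],x[1],z],c); cv2.fillConvexPoly(m,cv2.convexHull((uv*16).astype(np.int32)),1,shift=4)
    return m>0
def fit(parts,obs,x0,z=0):
    from scipy.optimize import minimize
    def f(x): return -sum((lambda s:(s&m).sum()/(s|m).sum())(sil(parts,x,c,z)) for m,c in obs)
    best=None
    for yaw in np.arange(-1.5,1.5,.3)+x0[2]:
        s=np.array([x0[0],x0[1],yaw]); r=minimize(f,s,method="Nelder-Mead",options=dict(initial_simplex=s+np.vstack([np.zeros(3),np.diag([.02,.02,.2])]),xatol=1e-4,fatol=1e-4))
        if best is None or r.fun<best.fun: best=r
    return best.x,-best.fun/len(obs)
E
python3 - <<'E'
from h import *
for n in("scene","side"): arm.get_image(n)
for t,parts,g in[("keep_box",BOX,[267.8,230.2]),("snap_lid",LID,[213.5,202.2])]:
    obs=[(arm.masks_of(t,n)[0]["mask"],cam(n)) for n in("scene","side")]
    x0=back([g],.02,obs[0][1])[0]; print(t,x0)
    for o in (obs,obs[:1],obs[1:]): print(fit(parts,o,[x0[0],x0[1],0]))
for t in("jigger","dropper_2","bottle_05"):
    for n in("scene","side"):
        e=arm.masks_of(t,n)[0]["extent"]; print(t,n,back([[e[0],e[1]+e[3]/2-2]],0,cam(n)))
E
```

```text
keep_box [ 0.51400299 -0.38480488  0.02      ]
(array([ 0.50285301, -0.38976363, -0.16887828]), np.float64(0.945775998327214))
(array([ 0.50485922, -0.38962484, -0.1979484 ]), np.float64(0.9659863945578231))
(array([ 0.50217677, -0.39352131, -0.11107687]), np.float64(0.9412073490813648))
snap_lid [ 0.48916091 -0.22293994  0.02      ]
(array([ 0.50116466, -0.21802497,  0.04495078]), np.float64(0.8777187868997818))
(array([ 0.50254272, -0.21771644,  0.10832904]), np.float64(0.8771604938271605))
(array([ 0.50098056, -0.21828657,  0.0350196 ]), np.float64(0.8924731182795699))
jigger scene [[ 0.68249099 -0.21677164  0.        ]]
jigger side [[ 0.6723506  -0.20689759  0.        ]]
dropper_2 scene [[ 0.71884983 -0.34417288  0.        ]]
dropper_2 side [[ 0.50343625 -0.28319941  0.        ]]
bottle_05 scene [[ 6.37014141e-01 -4.79640501e-01 -5.55111512e-17]]
bottle_05 side [[ 0.64489691 -0.45820022  0.        ]]
```

```bash
python3 -m crank '[[[0,0,0,-0.184],[0,0,0,-0.184],[0,0,0,-0.184],[-0.022,-0.03,0,0],[-0.022,-0.03,0,0],[-0.022,-0.03,0,0],[-0.022,-0.03,0,0],[-0.022,-0.03,0,0]]]' 1; python3 -m crank '[[[-0.022,-0.03,0,0],[-0.022,-0.03,0,0],[-0.022,-0.03,0,0],[-0.022,-0.03,0,0],[-0.022,-0.03,0,0],[-0.022,-0.03,0,0],[-0.022,-0.03,0,0],[-0.005,-0.03,0,0]]]'; python3 -c "
from bench import arm;print(arm.sense()['q'])"
```

```text
clock: 2.32
tool_pos: [0.275, 0.4842, 0.2315]
eef_rot: [-0.022, 1.0, 0.0, 0.0]
force: [0.2, 0.5, -0.4]
width: 0.0854
finger_force: 0.0
clock: 2.98
tool_pos: [0.4469, 0.2508, 0.2318]
eef_rot: [-0.021, 1.0, 0.0, 0.002]
force: [1.2, -0.4, 1.3]
width: 0.0855
finger_force: 0.0
[-0.82360985  0.15231046  0.2546352   1.86745868 -0.04078026  1.12402966
  1.05804093]
```

```bash
python3 -m crank '[[[-0.002,-0.04,0,0],[-0.002,-0.04,0,0],[-0.002,-0.04,0,0],[-0.002,-0.04,0,0],[-0.002,-0.04,0,0],[-0.002,-0.04,0,0],[-0.002,-0.04,0,0],[-0.002,-0.04,0,0]]]'; python3 -m crank '[[[-0.002,-0.04,0,0],[-0.002,-0.04,0,0],[-0.002,-0.04,0,0],[-0.002,-0.04,0,0],[-0.002,-0.04,0,0],[0,-0.02,0,0],[0,0,0,0],[0,0,0,0]]]'
python3 - <<'E'
from h import *
s=arm.sense(); print(s["q"],s["tool_pos"],s["eef_rot"]); c=cam("wrist",s); im=arm.get_image("wrist"); o=im[:,:,::-1].copy()
for t,parts,g in[("keep_box",BOX,[.503,-.39,-.17]),("snap_lid",LID,[.501,-.218,.045])]:
    ms=arm.masks_of(t,"wrist"); print(t,[(m["p"],m["extent"]) for m in ms])
    if ms:
        x,v=fit(parts,[(ms[0]["mask"],c)],g); print(x,v)
        k,_=cv2.findContours(sil(parts,x,c).astype(np.uint8),0,2); cv2.drawContours(o,k,-1,(0,0,255),1)
cv2.imwrite("pics/w1.png",cv2.resize(o,(800,600)))
E
```

```text
clock: 3.65
tool_pos: [0.4736, -0.0679, 0.2317]
eef_rot: [-0.022, 1.0, 0.0, 0.001]
force: [0.9, -0.6, 0.1]
width: 0.0852
finger_force: 0.0
clock: 4.32
tool_pos: [0.4929, -0.2866, 0.2312]
eef_rot: [-0.021, 1.0, -0.0, -0.0]
force: [0.4, 1.1, 0.0]
width: 0.0857
finger_force: 0.0
[-0.08252897  0.30910829  0.66555462  1.74517421 -0.20613001  1.15851376
  2.25534485] [ 0.49291865 -0.28661769  0.23117448] [-2.06576490e-02  9.99786585e-01 -6.27941297e-05 -2.05386343e-04]
keep_box []
snap_lid [(0.59, [316.9, 171.4, 122.6, 144.4])]
[ 0.50209936 -0.21826852  0.05258296] 0.9217008522993351
```

View pics/w1.png

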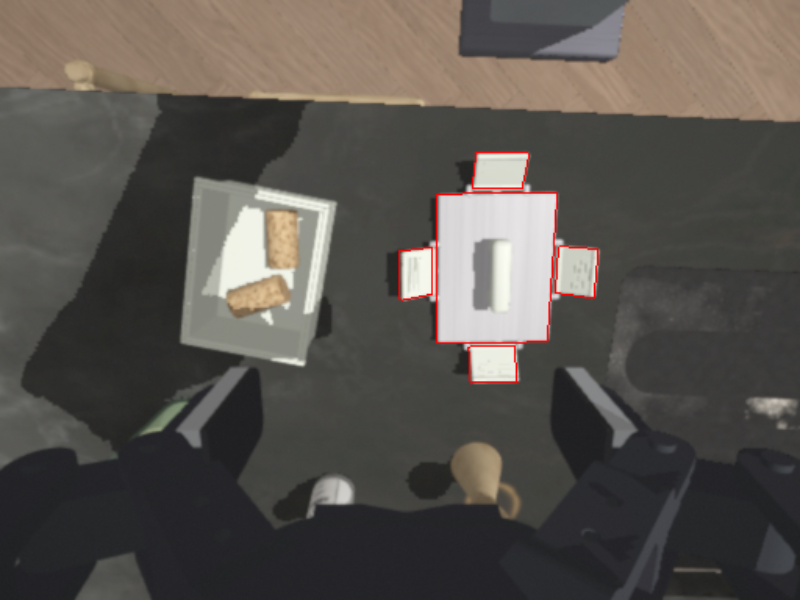

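Run:
```python
from h import *
c=cam("wrist"); g=cv2.cvtColor(arm.get_image("wrist"),cv2.COLOR_RGB2GRAY)
p=np.float32([[196,178],[336,203],[303,365],[181,344]])*.64-.18
w=back(p,.055,c); print(np.round(w,4),[np.linalg.norm(w[i]-w[i-1]).round(4) for i in range(4)])
r=cv2.minAreaRect((w[:,:2]*1e4).astype(np.float32)); print(w.mean(0),r)
for a,b in((0,3),(1,2)): d=w[b]-w[a]; print(np.degrees(np.arctan2(d[1],d[0])))
for a,b in((0,1),(3,2)): d=w[b]-w[a]; print(np.degrees(np.arctan2(-d[0],d[1])))
s=arm.sense();Rt=R.from_quat(s["eef_rot"]).as_matrix()
print((np.array([.5021,-.2183,0])-s["tool_pos"])@Rt)
```

```text
[[ 0.4427 -0.4201  0.055 ]
 [ 0.4543 -0.3301  0.055 ]
 [ 0.569  -0.3525  0.055 ]
 [ 0.5571 -0.4381  0.055 ]] [np.float64(0.1158), np.float64(0.0907), np.float64(0.1169), np.float64(0.0864)]
[ 0.5057462  -0.38521633  0.055     ] ((5056.58251953125, -3841.05517578125), (906.8882446289062, 1182.8748779296875), 81.09072875976562)
-8.909270378730493
-11.034473869808014
-7.334357811636067
-7.942026523424597
[-0.01114542  0.06429577  0.23127406]
```

```bash
python3 -m crank '[[[-0.002,0.016,0.005,-0.02],[-0.004,0.02,0.01,0],[-0.004,0.02,0.02,0],[-0.0011,0.0083,0.02,0],[0,0,0.025,0],[0,0,0.025,0],[0,0,0.025,0],[0,0,0,0]]]' 0.4
python3 - <<'E'
from h import *
s=arm.sense(); print(s["tool_pos"],R.from_quat(s["eef_rot"]).as_matrix().round(4).tolist(),s["width"]); c=cam("wrist",s); im=arm.get_image("wrist"); o=im[:,:,::-1].copy()
ms=arm.masks_of("snap_lid","wrist"); 
x,v=fit(LID,[(ms[0]["mask"],c)],[.502,-.218,.045]); print(x,v)
o2=o.copy()
for P in LID:
    uv=proj(P@R.from_euler('z',x[2]).as_matrix().T+[x[0],x[1],0],c); cv2.polylines(o,[cv2.convexHull(uv.astype(np.int32))],1,(0,0,255))
cv2.imwrite("pics/w2.png",cv2.resize(o,(800,600)))
Rt=R.from_quat(s["eef_rot"]).as_matrix(); print((np.r_[x[:2],.018]-s["tool_pos"])@Rt)
E
```

```text
clock: 5.18
tool_pos: [0.4981, -0.217, 0.0972]
eef_rot: [-0.029, 1.0, 0.002, -0.004]
force: [-0.6, 0.9, -0.8]
width: 0.0343
finger_force: 0.0
[ 0.49811094 -0.21703235  0.09717265] [[-0.9983, -0.0577, -0.0083], [-0.0577, 0.9983, 0.0035], [0.0081, 0.004, -1.0]] 0.03430851211323916
[ 0.50287204 -0.21780967  0.05661786] 0.8665382498624106
[-0.00535071 -0.00136474  0.07912704]
```

View pics/w2.png

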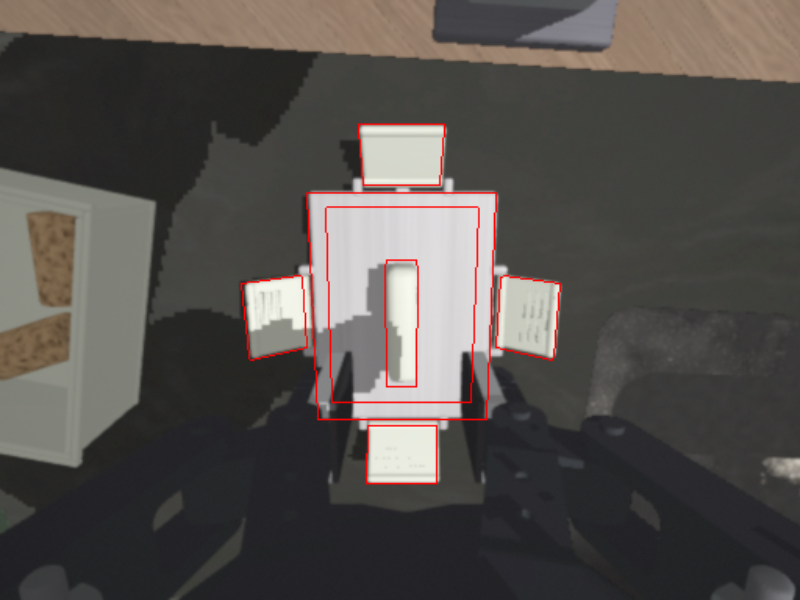

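```bash
python3 -m crank '[[[-0.003,-0.001,0.01,0],[-0.002,0,0.015,0],[0,0,0.015,0],[0,0,0.015,0],[0,0,0.012,0],[0,0,0.008,0],[0,0,0.004,0],[0,0,0,0]]]' 0.4; python3 -m crank '[[[0,0,0,0],[0,0,0,0],[0,0,0,0],[0,0,0,0],[0,0,0,0],[0,0,0,0],[0,0,0,0],[0,0,0,0]]]' 0 60
```

```text
clock: 5.95
tool_pos: [0.5062, -0.2212, 0.0219]
eef_rot: [-0.027, 1.0, 0.0, -0.0]
force: [-0.3, 0.6, -0.3]
width: 0.0343
finger_force: 0.0
clock: 6.62
tool_pos: [0.5069, -0.2209, 0.0232]
eef_rot: [-0.027, 1.0, 0.0, 0.001]
force: [-0.2, 2.8, 6.9]
width: 0.0125
finger_force: 59.4
```

```bash
python3 -m crank '[[[0,0,0,0],[0,0,0,0],[0,0,0,0],[0.002,0.001,0.003,0],[0.002,0.001,0.003,0],[0,0,0.001,0],[0,0,0,0],[0,0,0,0]]]' 0.4; python3 -m crank '[[[0,0,0,0],[0,0,0,0],[0,0,0,0],[0,0,0,0],[0,0,0,0],[0,0,0,0],[0,0,0,0],[0,0,0,0]]]' 0 80
```

```text
clock: 7.28
tool_pos: [0.5019, -0.2195, 0.015]
eef_rot: [-0.027, 1.0, 0.0, -0.0]
force: [1.1, 0.2, 0.4]
width: 0.0344
finger_force: 0.0
clock: 7.95
tool_pos: [0.5024, -0.22, 0.0156]
eef_rot: [-0.027, 1.0, -0.0, 0.0]
force: [0.6, -1.2, 5.4]
width: 0.013
finger_force: 78.5
```

```bash
python3 -m crank '[[[0,0,-0.006,0],[0,0,-0.015,0],[0,0,-0.02,0],[0,0,-0.02,0],[0,0,-0.02,0],[0,0,-0.02,0],[0,0,-0.01,0],[0,0,0,0]]]'
python3 - <<'E'
from h import *
s=arm.sense(); print(s["tool_pos"],R.from_quat(s["eef_rot"]).as_rotvec(),s["width"],s["finger_force"],s["force"]); c=cam("wrist",s); im=arm.get_image("wrist"); o=im[:,:,::-1].copy()
ms=arm.masks_of("snap_lid","wrist"); z=s["tool_pos"][2]-.0156
x,v=fit(LID,[(ms[0]["mask"],c)],[.502,-.22,.055],z); print(x,v)
for P in LID:
    uv=proj(P@R.from_euler('z',x[2]).as_matrix().T+[x[0],x[1],z],c); cv2.polylines(o,[cv2.convexHull(uv.astype(np.int32))],1,(0,0,255))
cv2.imwrite("pics/w3.png",cv2.resize(o,(800,600)))
E
```

```text
clock: 8.62
tool_pos: [0.503, -0.2193, 0.1277]
eef_rot: [-0.028, 1.0, 0.0, 0.001]
force: [0.8, -0.6, -4.4]
width: 0.0123
finger_force: 78.4
[ 0.50296701 -0.21934269  0.12767329] [-8.65994737e-02  3.13756473e+00  1.97796148e-05] 0.012271304613629323 78.39079856872559 [ 0.7693723  -0.62739151 -4.4294817 ]
[ 0.50327997 -0.21862863  0.0572984 ] 0.6974389727670383
```

View pics/w3.png

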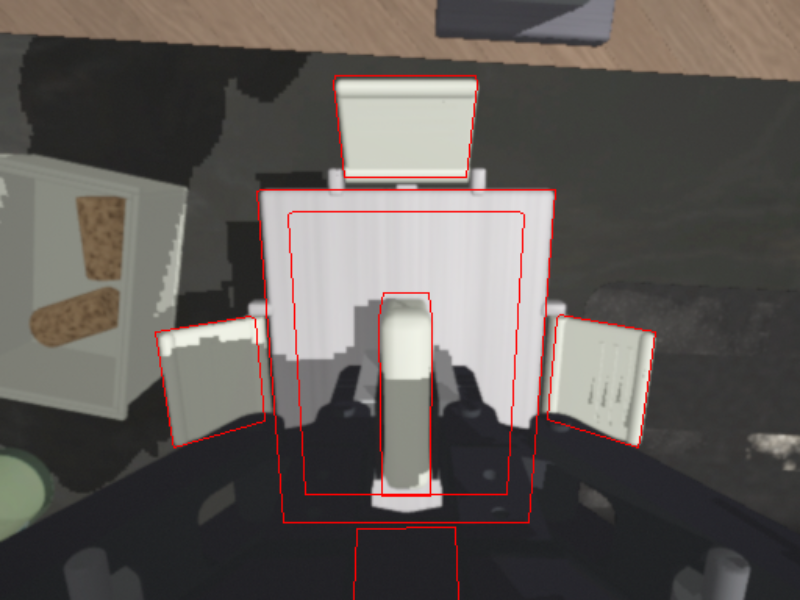

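```bash
cat > e.py <<'E'
from h import *
from scipy.optimize import minimize
s=dict(tool_pos=[0.49291865,-0.28661769,0.23117448],eef_rot=[-2.06576490e-02,9.99786585e-01,-6.27941297e-05,-2.05386343e-04])
def edge(im):
    g=cv2.GaussianBlur(cv2.cvtColor(im,cv2.COLOR_BGR2GRAY).astype(np.float32),(0,0),1.2); return np.hypot(cv2.Sobel(g,5,1,0),cv2.Sobel(g,5,0,1))
def rect(w,h,z,n=60):
    t=np.linspace(-.5,.5,n); o=np.ones(n)*.5
    return np.c_[np.r_[t*w,t*w,o*w,-o*w],np.r_[o*h,-o*h,t*h,t*h],np.full(4*n,z)]
RIM=np.vstack([rect(.116,.088,.055),rect(.104,.076,.055)])
def score(x,G,c):
    uv=proj(RIM@R.from_euler('z',x[2]).as_matrix().T+[x[0],x[1],0],c).astype(np.float32)
    return np.sqrt(cv2.remap(G,uv[:,:1],uv[:,1:],1)).mean()
def efit(obs,x0):
    best=None
    for dx in(-.006,-.003,0,.003,.006):
        for dy in(-.006,-.003,0,.003,.006):
            v=np.array(x0)+[dx,dy,0]; r=minimize(lambda x:-sum(score(x,*o) for o in obs),v,method="Nelder-Mead",options=dict(initial_simplex=v+np.vstack([np.zeros(3),np.diag([.002,.002,.04])])))
            if best is None or r.fun<best.fun: best=r
    return best.x,best.fun
E
python3 - <<'E'
from e import *
w=cv2.resize(cv2.imread("pics/w1.png"),(512,384),interpolation=cv2.INTER_AREA)
O=dict(w=(edge(w),cam("wrist",s)),sc=(edge(cv2.imread("pics/scene0.png")),cam("scene")),si=(edge(cv2.imread("pics/side0.png")),cam("side")))
for k in O: x,v=efit([O[k]],[.505,-.388,-.17]); print(k,x,v); 
x,v=efit(list(O.values()),[.505,-.388,-.17]); print("all",x)
xw,_=efit([O["w"]],[.505,-.388,-.17])
o=cv2.imread("pics/w1.png")[150:390,150:370]; o=cv2.resize(o,None,fx=2.5,fy=2.5,interpolation=cv2.INTER_CUBIC)
uv=proj(RIM@R.from_euler('z',xw[2]).as_matrix().T+[xw[0],xw[1],0],cam("wrist",s))
for u in uv: cv2.circle(o,tuple(int(a) for a in ((u+.5)/.64-.5-[150,150])*2.5),1,(0,0,255),-1)
cv2.imwrite("pics/box.png",o)
E
```

```text
w [ 0.50383943 -0.39015759 -0.15964324] -10.196533203125
sc [ 0.50948214 -0.3847396  -0.17334474] -12.95637035369873
si [ 0.50447242 -0.39766128 -0.16529106] -10.78927230834961
all [ 0.50398821 -0.39026746 -0.15833006]
```

View pics/box.png

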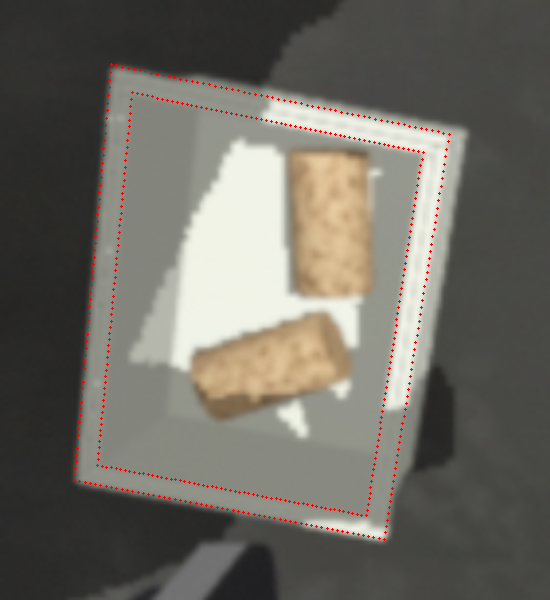

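```bash
python3 -m crank '[[[0,0,0,0.13],[0,0,0,0.15],[0,0,0,0.13],[-0.001,-0.01,0,0],[-0.004,-0.02,0,0],[-0.005,-0.03,0,0],[-0.005,-0.03,0,0],[-0.005,-0.03,0,0]]]'; python3 -m crank '[[[-0.004,-0.024,0,0],[-0.003,-0.018,0,0],[-0.001,-0.007,0,0],[0,0,0,0],[0,0,0,0],[0,0,0,0],[0,0,0,0],[0,0,0,0]]]'
cat > now.py <<'E'
from e import *
import sys
t=np.array([.5037,-.3907]); 
st=arm.sense(); Rt=R.from_quat(st["eef_rot"]).as_matrix()
print(st["tool_pos"],"yaw",np.arctan2(-Rt[0,1],Rt[1,1]),"tilt",Rt[:2,2],st["force"],st["finger_force"],"q",st["q"].round(2))
print("rel",(np.r_[t,st["tool_pos"][2]]-st["tool_pos"])@Rt)
E
python3 now.py
python3 - <<'E'
from e import *
s0=arm.sense()
o=[]
for n in("scene","side"):
    im=arm.get_image(n)[:,:,::-1]; ms=arm.masks_of("snap_lid",n); c=cam(n)
    if ms: print(n,ms[0]["p"],fit(LID,[(ms[0]["mask"],c)],[.504,-.39,-.16],s0["tool_pos"][2]-.0156))
    u=proj([.504,-.39,.08],c)[0].astype(int); o.append(cv2.resize(im[u[1]-60:u[1]+60,u[0]-64:u[0]+64],(400,375),interpolation=cv2.INTER_CUBIC))
cv2.imwrite("pics/ov.png",np.hstack(o))
E
```

```text
clock: 9.38
tool_pos: [0.5017, -0.3424, 0.1247]
eef_rot: [0.079, 0.997, 0.0, -0.001]
force: [0.3, -0.5, -4.2]
width: 0.0123
finger_force: 78.4
clock: 10.05
tool_pos: [0.5035, -0.3891, 0.1261]
eef_rot: [0.079, 0.997, 0.001, 0.0]
force: [0.5, 0.6, -4.3]
width: 0.0126
finger_force: 78.5
[ 0.5034636  -0.38909549  0.12610646] yaw -0.1574779463855937 tilt [0.00011797 0.00126524] [ 0.49958559  0.57426702 -4.26508193] 78.5318648815155 q [ 0.14  0.55  0.63  1.69 -0.37  1.02  2.31]
rel [-4.85110401e-04 -1.54758468e-03 -2.00220413e-06]
scene 0.69 (array([ 0.50355103, -0.39004371, -0.12104974]), np.float64(0.8166311300639659))
```

View pics/ov.png

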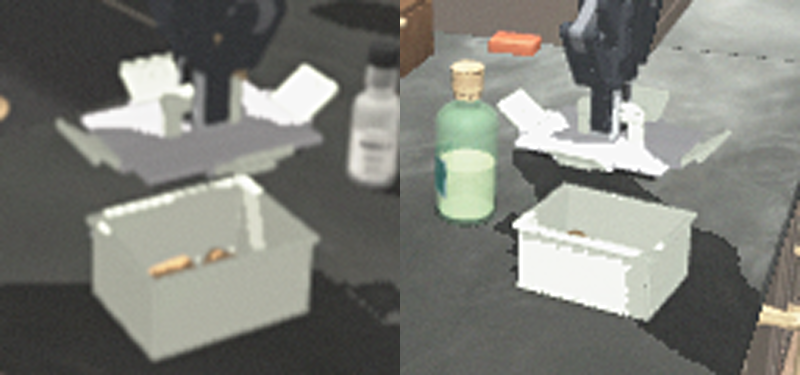

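```bash
python3 -m crank '[[[-0.0005,-0.0015,0.006,0],[0,0,0.012,0],[0,0,0.012,0],[0,0,0.012,0],[0,0,0.007,0],[0,0,0.003,0],[0,0,0,0],[0,0,0,0]]]'; python3 now.py
python3 - <<'E'
from e import *
s0=arm.sense()
o=[]
for n in("scene","side"):
    im=arm.get_image(n)[:,:,::-1]; c=cam(n)
    u=proj([.504,-.39,.06],c)[0].astype(int); o.append(cv2.resize(im[u[1]-45:u[1]+45,u[0]-48:u[0]+48],(400,375),interpolation=cv2.INTER_CUBIC))
cv2.imwrite("pics/ov2.png",np.hstack(o))
E
```

```text
clock: 10.92
tool_pos: [0.5031, -0.3926, 0.0741]
eef_rot: [0.08, 0.997, -0.0, -0.0]
force: [-0.3, -0.5, -4.6]
width: 0.0126
finger_force: 78.5
[ 0.50307545 -0.39257819  0.07414892] yaw -0.1600840784550608 tilt [-9.43665390e-05 -8.75720678e-05] [-0.34889352 -0.52287476 -4.64313829] 78.5375440120697 q [ 0.17  0.61  0.6   1.73 -0.41  0.94  2.34]
rel [-3.17182362e-04  1.95372560e-03 -2.23413526e-07]
```

View pics/ov2.png

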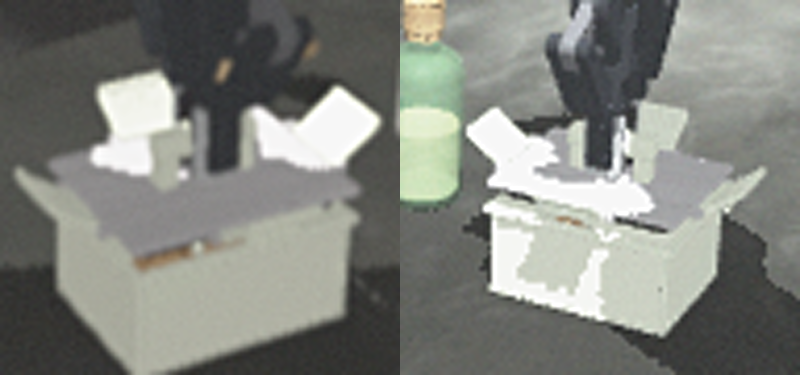

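```bash
python3 -m crank '[[[0,0.0015,0,0],[0,0,0,0],[0,0,0.002,0],[0,0,0.002,0],[0,0,0.001,0],[0,0,0,0],[0,0,0,0],[0,0,0,0]]]'; python3 now.py
```

```text
clock: 11.68
tool_pos: [0.5033, -0.3909, 0.0692]
eef_rot: [0.08, 0.997, 0.0, 0.0]
force: [-0.4, 0.8, -4.1]
width: 0.0122
finger_force: 78.5
[ 0.50331661 -0.39092583  0.06923531] yaw -0.15993959459395185 tilt [2.35776011e-05 5.17028025e-05] [-0.36323042  0.84534192 -4.12404164] 78.531414270401 q [ 0.17  0.61  0.6   1.73 -0.42  0.93  2.35]
rel [-3.42529177e-04  2.84007696e-04  2.07155280e-08]
```

Plug should be about 1.5 mm below the rim top, with no contact force. Continuing down.

```bash
python3 -m crank '[[[0,0,0.001,0],[0,0,0.001,0],[0,0,0.001,0],[0,0,0.001,0],[0,0,0.001,0],[0,0,0,0],[0,0,0,0],[0,0,0,0]]]'; python3 now.py
```

```text
clock: 12.35
tool_pos: [0.5033, -0.3909, 0.0643]
eef_rot: [0.08, 0.997, 0.0, 0.0]
force: [0.1, -0.1, -4.3]
width: 0.0124
finger_force: 78.5
[ 0.50332164 -0.39092069  0.06427106] yaw -0.15991718931904836 tilt [6.44111515e-05 3.57173324e-05] [ 0.09182217 -0.14135055 -4.33520583] 78.53067755699158 q [ 0.17  0.62  0.59  1.73 -0.42  0.92  2.35]
rel [-3.38391245e-04  2.78122120e-04  3.22530785e-08]
```

```bash
python3 -m crank '[[[0,0,0.001,0],[0,0,0.001,0],[0,0,0.001,0],[0,0,0,0],[0,0,0,0],[0,0,0,0],[0,0,0,0],[0,0,0,0]]]'; python3 now.py
```

```text
clock: 13.02
tool_pos: [0.5035, -0.3911, 0.0631]
eef_rot: [0.08, 0.997, 0.0, 0.001]
force: [-2.5, 3.0, 7.3]
width: 0.0124
finger_force: 80.2
[ 0.50354067 -0.39107771  0.06311489] yaw -0.1599922315008685 tilt [0.00111204 0.00060159] [-2.54584336  3.01976011  7.26285969] 80.20727276802063 q [ 0.17  0.62  0.59  1.74 -0.42  0.92  2.35]
rel [-9.71266286e-05  3.98265927e-04  4.04409264e-07]
```

```bash
python3 -m crank '[[[0,0,0,0],[0,0,0,0],[0,0,0,0],[0,0,0,0],[0,0,-0.005,0],[0,0,-0.02,0],[0,0,-0.03,0],[0,0,-0.03,0]]]' 0.4;  python3 -m crank '[[[0,0,-0.02,0],[0,0,0,0],[0,0,0,0],[0,0,0,0],[0,0,0,0],[0,0,0,0],[0,0,0,0],[0,0,0,0]]]' 0.4; python3 now.py
python3 - <<'E'
from e import *
s0=arm.sense(); c=cam("wrist",s0); im=arm.get_image("wrist")[:,:,::-1].copy()
ms=arm.masks_of("snap_lid","wrist")
if ms:
    x,v=fit(LID,[(ms[0]["mask"],c)],[.504,-.39,-.16],.047); print(ms[0]["p"],x,v)
    for P in LID:
        uv=proj(P@R.from_euler('z',x[2]).as_matrix().T+[x[0],x[1],.047],c); cv2.polylines(im,[cv2.convexHull(uv.astype(np.int32))],1,(0,0,255))
a=arm.get_image("side")[:,:,::-1]; u=proj([.504,-.39,.05],cam("side"))[0].astype(int); b=arm.get_image("scene")[:,:,::-1]; t=proj([.504,-.39,.05],cam("scene"))[0].astype(int)
k=lambda i,u:cv2.resize(i[u[1]-40:u[1]+40,u[0]-50:u[0]+50],(375,300),interpolation=cv2.INTER_CUBIC)
cv2.imwrite("pics/st.png",np.hstack([cv2.resize(im[:,60:460],(420,403)),np.vstack([k(a,u),k(b,t)])[:403]]) if 0 else np.hstack([cv2.copyMakeBorder(cv2.resize(im[:,60:460],(420,403)),0,197,0,0,0),np.vstack([k(a,u),k(b,t)])]))
E
```

```text
clock: 13.68
tool_pos: [0.5027, -0.3905, 0.1466]
eef_rot: [0.08, 0.997, 0.0, -0.001]
force: [0.5, -0.2, 0.9]
width: 0.0337
finger_force: 0.0
clock: 14.35
tool_pos: [0.503, -0.3907, 0.1655]
eef_rot: [0.08, 0.997, 0.0, -0.001]
force: [-0.5, -0.7, 0.1]
width: 0.0345
finger_force: 0.0
[ 0.50302491 -0.39067066  0.16547831] yaw -0.160014328416855 tilt [-0.00115055  0.00067568] [-0.54404301 -0.68368606  0.09514383] 0.0 q [ 0.12  0.51  0.66  1.66 -0.34  1.1   2.29]
rel [-6.71144874e-04  7.85960057e-05 -7.96553467e-07]
0.62 [ 0.50454179 -0.39062475 -0.1624816 ] 0.901431718061674
```

View pics/st.png

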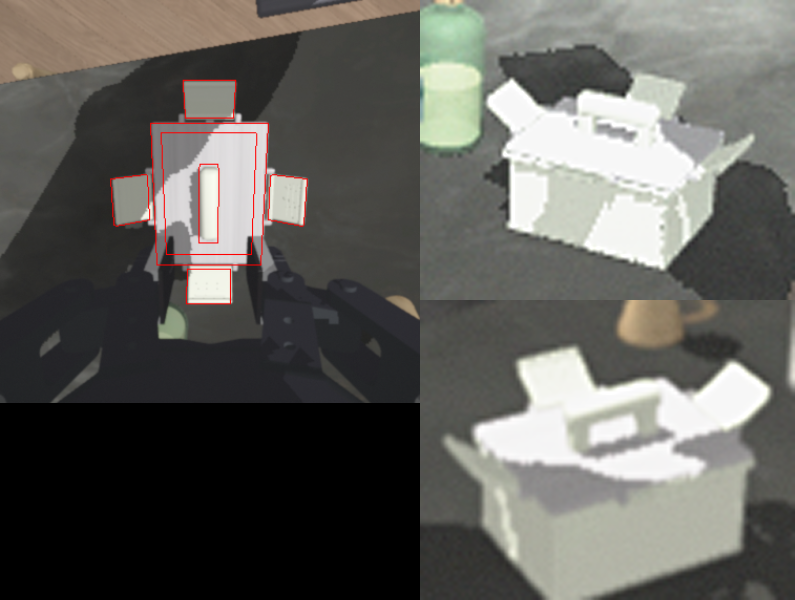

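```bash
cat > rel.py <<'E'
from h import *
st=arm.sense(); Rt=R.from_quat(st["eef_rot"]).as_matrix(); L=np.array([.5045,-.3906,0]); r=R.from_euler('z',-.1615).as_matrix()
print(st["clock"],st["tool_pos"],st["force"],st["width"],st["q"].round(2))
for n,p in dict(front=[-.081,0,.0425],back=[.081,.006,.0425],left=[0,.067,.0425],right=[0,-.067,.0425]).items(): print(n,((L+r@np.array(p)-st["tool_pos"])@Rt).round(4))
E
python3 -m crank '[[[0,0.007,0,0],[-0.0015,0.015,0,0],[0,0.02,0.01,0],[0,0.015,0.015,0],[0,0.008,0.015,0],[0,0.002,0.01,0],[0,0,0,0],[0,0,0,0]]]' 0; python3 rel.py
```

```text
clock: 15.22
tool_pos: [0.5151, -0.3254, 0.1162]
eef_rot: [0.08, 0.997, -0.0, -0.0]
force: [-0.2, 0.1, 0.3]
width: -0.0002
finger_force: 0.0
15.2167 [ 0.51512663 -0.32535942  0.11616022] [-0.21005707  0.09069043  0.29614542] -0.00017993238531768935 [ 0.02  0.51  0.63  1.77 -0.36  0.98  2.21]
front [ 0.081  -0.066   0.0737]
back [-0.081  -0.0602  0.0736]
left [-0.0001  0.0009  0.0737]
right [ 1.000e-04 -1.331e-01  7.370e-02]
```

```bash
python3 -m crank '[[[0,0.001,0.012,0],[0,0,0.014,0],[0,0,0.012,0],[0,0,0.01,0],[0,0,0.01,0],[0,0,0.01,0],[0,0,0.006,0],[0,0,0,0]]]'; python3 rel.py; python3 -m crank '[[[0,0,-0.005,0],[0,0,-0.02,0],[0,0,-0.03,0],[0,0,-0.02,0],[0,-0.01,0,0],[0,-0.02,0,0],[0,-0.03,0,0],[0,-0.03,0,0]]]'; python3 -m crank '[[[0,-0.025,0,0],[0,-0.014,0,0],[0,-0.005,0,0],[0,0,0,0],[0,0,0,0],[0,0,0,0],[0,0,0,0],[0,0,0,0]]]'; python3 rel.py
python3 - <<'E'
from e import *
s0=arm.sense(); a=arm.get_image("wrist")[:,:,::-1]; b=arm.get_image("side")[:,:,::-1]
u=proj([.504,-.39,.05],cam("side"))[0].astype(int)
cv2.imwrite("pics/c1.png",np.hstack([cv2.resize(a,(400,300)),cv2.resize(b[u[1]-40:u[1]+40,u[0]-50:u[0]+50],(375,300),interpolation=cv2.INTER_CUBIC)]))
E
```

```text
clock: 15.88
tool_pos: [0.5141, -0.3235, 0.0401]
eef_rot: [0.08, 0.997, 0.001, -0.002]
force: [0.1, -0.4, -0.3]
width: 0.0001
finger_force: 0.0
15.8833 [ 0.51409811 -0.32354409  0.04005549] [ 0.1114893  -0.44061204 -0.29747452] 8.36468553742257e-05 [ 0.07  0.61  0.58  1.82 -0.43  0.85  2.26]
front [ 0.0798 -0.0676 -0.0022]
back [-0.0822 -0.0618 -0.0028]
left [-0.0013 -0.0007 -0.0024]
right [-0.0011 -0.1347 -0.0025]
clock: 16.55
tool_pos: [0.5016, -0.4134, 0.1176]
eef_rot: [0.079, 0.997, 0.0, 0.0]
force: [0.4, -0.8, -0.5]
width: -0.0
finger_force: 0.0
clock: 17.22
tool_pos: [0.4952, -0.4548, 0.1172]
eef_rot: [0.079, 0.997, 0.001, 0.0]
force: [-1.0, 0.1, -0.2]
width: 0.0001
finger_force: 0.0
17.2167 [ 0.49519711 -0.45475075  0.11718548] [-1.03732392  0.10833041 -0.23854064] 0.00012628720075927714 [ 0.26  0.62  0.62  1.61 -0.4   1.05  2.4 ]
front [0.0819 0.065  0.0747]
back [-0.0801  0.0704  0.0748]
left [0.0007 0.1317 0.0748]
right [ 0.0012 -0.0023  0.0747]
```

View pics/c1.png

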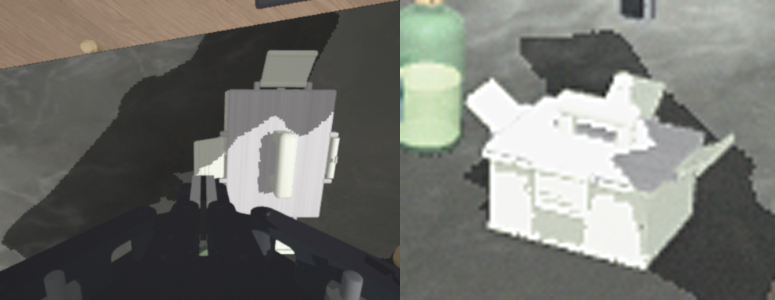

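```bash
python3 -m crank '[[[0.001,-0.002,0.012,0],[0,0,0.014,0],[0,0,0.012,0],[0,0,0.01,0],[0,0,0.01,0],[0,0,0.01,0],[0,0,0.007,0],[0,0,0,0]]]'; python3 rel.py; python3 -m crank '[[[0,0,-0.005,0],[0,0,-0.02,0],[0,0,-0.03,0],[0,0,-0.02,0],[0.015,0.01,0,0],[0.02,0.02,0,0],[0.02,0.02,0,0],[0.018,0.012,0,0]]]'; python3 -m crank '[[[0.007,0.005,0,0],[0,0,0,0],[0,0,0,0],[0,0,0,0],[0,0,0,0],[0,0,0,0],[0,0,0,0],[0,0,0,0]]]'; python3 rel.py
```

```text
clock: 17.98
tool_pos: [0.4919, -0.456, 0.0391]
eef_rot: [0.08, 0.997, 0.002, -0.002]
force: [0.6, 0.2, -0.5]
width: -0.0001
finger_force: 0.0
17.9833 [ 0.49185174 -0.45600161  0.03905468] [ 0.58880053  0.19588389 -0.54274503] -0.0001359077826035526 [ 0.29  0.7   0.57  1.65 -0.45  0.93  2.45]
front [ 0.0789  0.0667 -0.0029]
back [-0.0831  0.0724 -0.0035]
left [-0.0022  0.1336 -0.003 ]
right [-0.002  -0.0004 -0.0035]
clock: 18.65
tool_pos: [0.4306, -0.3829, 0.1177]
eef_rot: [0.079, 0.997, 0.001, 0.0]
force: [0.0, 0.3, 0.8]
width: -0.0002
finger_force: 0.0
clock: 19.32
tool_pos: [0.4248, -0.3796, 0.1171]
eef_rot: [0.08, 0.997, -0.0, -0.0]
force: [0.4, 0.8, 0.9]
width: -0.0001
finger_force: 0.0
19.3167 [ 0.42482013 -0.37962673  0.11711589] [0.42283739 0.82835996 0.89037414] -0.00010209284030335364 [ 0.14  0.45  0.66  1.87 -0.34  0.94  2.37]
front [0.0006 0.002  0.0746]
back [-0.1614  0.0078  0.0746]
left [-0.0805  0.0689  0.0746]
right [-0.0803 -0.0651  0.0746]
```

```bash
python3 -m crank '[[[0.001,0.002,0.012,0],[0,0,0.014,0],[0,0,0.012,0],[0,0,0.01,0],[0,0,0.01,0],[0,0,0.01,0],[0,0,0.007,0],[0,0,0,0]]]'; python3 rel.py; python3 -m crank '[[[0,0,-0.005,0],[0,0,-0.02,0],[0,0,-0.03,0],[0,0,-0.02,0],[-0.01,0,0,0],[-0.02,0.002,0,0],[-0.03,0.002,0,0],[-0.03,0.002,0,0]]]'; python3 -m crank '[[[-0.03,0,0,0],[-0.025,0,0,0],[-0.012,0,0,0],[-0.005,0,0,0],[0,0,0,0],[0,0,0,0],[0,0,0,0],[0,0,0,0]]]'; python3 rel.py;  python3 - <<'E'
from e import *
s0=arm.sense(); b=arm.get_image("scene")[:,:,::-1]; a=arm.get_image("side")[:,:,::-1]
k=lambda i,u:cv2.resize(i[u[1]-75:u[1]+45,u[0]-80:u[0]+80],(400,300),interpolation=cv2.INTER_CUBIC)
cv2.imwrite("pics/c2.png",np.hstack([k(i,proj([.53,-.4,.05],cam(n))[0].astype(int)) for i,n in((b,"scene"),(a,"side"))]))
E
```

```text
clock: 19.98
tool_pos: [0.4233, -0.3761, 0.0402]
eef_rot: [0.08, 0.997, 0.001, -0.001]
force: [0.0, 0.2, 0.1]
width: -0.0
finger_force: 0.0
19.9833 [ 0.42331319 -0.37610363  0.04022568] [0.04809195 0.24951837 0.06605953] -2.183026765985799e-05 [ 0.19  0.55  0.6   1.92 -0.42  0.8   2.43]
front [-0.0015 -0.0013 -0.0023]
back [-0.1635  0.0045 -0.0027]
left [-0.0826  0.0656 -0.0024]
right [-0.0823 -0.0684 -0.0026]
clock: 20.65
tool_pos: [0.5151, -0.3856, 0.1181]
eef_rot: [0.08, 0.997, 0.0, 0.001]
force: [1.1, -1.1, -0.2]
width: -0.0002
finger_force: 0.0
clock: 21.32
tool_pos: [0.5836, -0.3973, 0.1175]
eef_rot: [0.081, 0.997, 0.0, -0.0]
force: [0.1, -0.3, 0.1]
width: -0.0002
finger_force: 0.0
21.3167 [ 0.58360998 -0.39728905  0.11753189] [ 0.06685287 -0.28417626  0.09354247] -0.00017770443252603045 [ 0.14  0.67  0.61  1.51 -0.41  1.09  2.25]
front [ 0.1601 -0.0061  0.0751]
back [-0.0019 -0.0001  0.075 ]
left [0.0791 0.0609 0.0751]
right [ 0.0791 -0.0731  0.075 ]
```

View pics/c2.png

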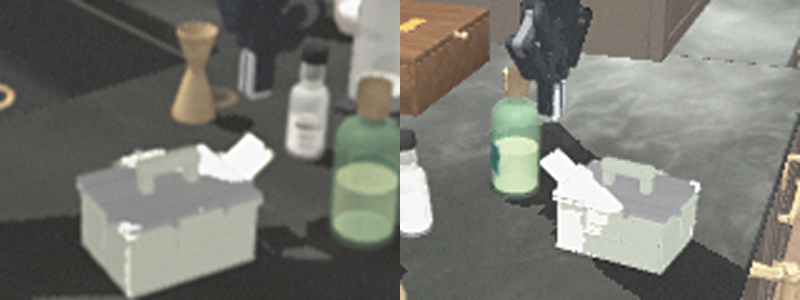

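```bash
python3 -m crank '[[[-0.002,0,0.012,0],[0,0,0.014,0],[0,0,0.012,0],[0,0,0.01,0],[0,0,0.01,0],[0,0,0.01,0],[0,0,0.006,0],[0,0,0,0]]]'; python3 rel.py; python3 -m crank '[[[0,0,-0.005,0],[0,0,-0.02,0],[0,0,-0.03,0],[0,0,-0.03,0],[0.02,0,-0.02,0],[0.02,0,-0.02,0],[0.02,0,-0.02,0],[0.01,0,0,0]]]';python3 -m crank '[[[0,0,0,0],[0,0,0,0],[0,0,0,0],[0,0,0,0],[0,0,0,0],[0,0,0,0],[0,0,0,0],[0,0,0,0]]]'; python3 rel.py;  python3 - <<'E'
from e import *
L={k:arm.get_image(k)[:,:,::-1] for k in("scene","side","wrist")}; s=arm.sense()
k=lambda i,u:cv2.resize(i[max(0,u[1]-75):u[1]+45,u[0]-80:u[0]+80],(400,300),interpolation=cv2.INTER_CUBIC)
o=np.hstack([k(L[n],proj([.53,-.4,.05],cam(n))[0].astype(int)) for n in("scene","side")])
cv2.imwrite("pics/c3.png",np.vstack([o,np.hstack([cv2.resize(L["wrist"],(400,300))]*2)]))
E
```

```text
clock: 22.08
tool_pos: [0.5848, -0.396, 0.04]
eef_rot: [0.08, 0.997, 0.001, -0.003]
force: [-0.8, 0.4, -0.5]
width: 0.0002
finger_force: 0.0
22.0833 [ 0.58478844 -0.39602655  0.04004562] [-0.84862804  0.41047059 -0.54456203] 0.00015601216677988666 [ 0.17  0.75  0.56  1.56 -0.46  0.97  2.28]
front [ 0.1611 -0.0073 -0.0016]
back [-0.0009 -0.0016 -0.0025]
left [ 0.0801  0.0596 -0.0019]
right [ 0.0802 -0.0744 -0.0022]
clock: 22.75
tool_pos: [0.5166, -0.389, 0.1937]
eef_rot: [0.081, 0.997, -0.002, 0.003]
force: [0.7, -0.5, 1.6]
width: 0.0001
finger_force: 0.0
clock: 23.42
tool_pos: [0.5179, -0.3861, 0.1879]
eef_rot: [0.08, 0.997, 0.0, -0.0]
force: [0.1, -0.3, 0.9]
width: 0.0001
finger_force: 0.0
23.4167 [ 0.51787948 -0.38611624  0.18789702] [ 0.0507056  -0.31883631  0.92463428] 0.00010646599028577668 [ 0.1   0.5   0.67  1.61 -0.33  1.14  2.26]
front [ 0.0934 -0.0064  0.1454]
back [-0.0686 -0.0007  0.1454]
left [0.0123 0.0604 0.1454]
right [ 0.0125 -0.0736  0.1454]
```

View pics/c3.png

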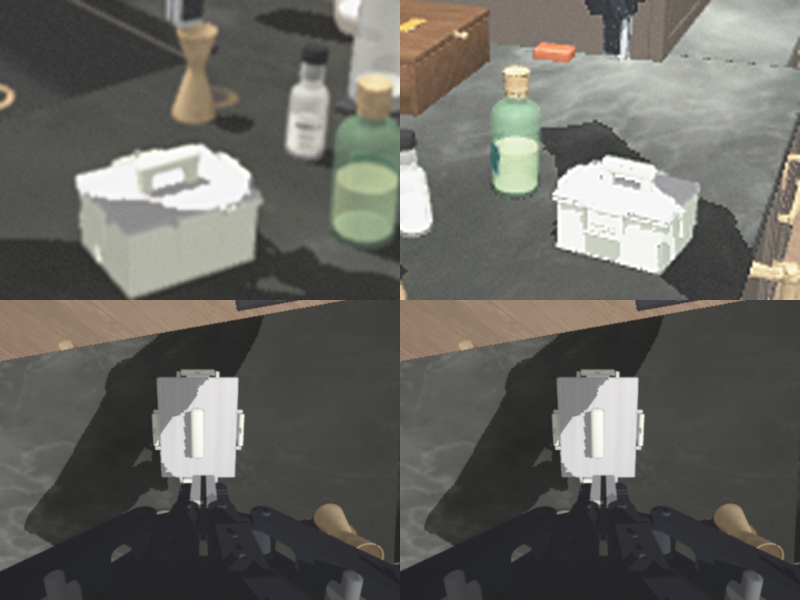

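All four clips hang down, the lid is flush on the box, the bystanders stand where they were and the gripper touches nothing, so I am handing in.

```bash
python3 -c "
from bench import arm;print(arm.finish_job())"
```

```text
the job is handed in; nothing more can be done
None
```

The lid is seated square on the box, all four clips are snapped down, and the job was handed in at about 23 s with the gripper clear and the bystanders where they stood; this is from the last pictures, as the hand-in gave no verdict.

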